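# Set out the idler-pulley parts on the bench mat

## Robot

A 6-joint arm with a two-finger parallel gripper is mounted at the origin on the work surface. World frame = base frame: x ahead of the robot, y to its left, z up, the work surface at z = 0. Lengths are in m, angles in degrees, forces in N, time in s.
With the tool pointing down it reaches from about 0.325 to 0.85 m from the base axis. Payload 15.5 kg.
Tool frame: the origin (TCP) lies midway between the tips of the shut fingers; the grasp point (between the pads) lies 19 mm behind it; z points along the fingers, y is the line along which they close (so a half turn about z gives the same grasp; the last joint's range is limited). The gripper opens to 91 mm and grips with 3 to 60 N. Pads are 32 mm wide; open, the fingers measure 118 mm over their backs; the gripper's body (76 mm by 178 mm) begins 60 mm behind the grasp point.
Start: joints at [58.298, 28.281, 77.091, -0, 74.628, -5.472], TCP at [0.276, 0.561, 0.214] pointing down, gripper open.
Joint ranges: [-166.48, 166.48], [-47.26, 123.95], [12.59, 153.08], [-70.14, 250.14], [6.76, 159.57], [-176.63, 176.63]. Speed limits (degrees/s): [108.29, 108.29, 147.25, 172.46, 172.46, 172.46].

## Interface

Orientations are given as a 3x3 rotation matrix whose columns are the frame's x, y, z axes.
In Python, from bench import ctrl gives the robot as it stands. The module is installed in compiled form; this text tells all that it offers. Calls block until the motion is done:
- ctrl.goto(position, orientation): joint-space move of the TCP to a pose.
- ctrl.move_l(position, vel=0.15, ori=None, contact_N=None): straight line of the TCP; ori=None keeps the orientation; vel is the mean speed in m/s. With contact_N (N) it stops when the force on the tool has changed by that much, and returns True; else False.
- ctrl.movej(angles): joint-space move.
- ctrl.command_gripper(opening): opening from 0.0 (shut) to 1.0 (fully open); the grip force is fixed at half the most; returns when the fingers have stopped.
- ctrl.sleep(seconds).
- ctrl.ik(position, orientation): joint angles nearest the present ones, or None.
- ctrl.read_camera(name): name is "scene" or "top"; returns the picture (384x512x3 uint8, blue, green, red); there is no depth.
- ctrl.camera_params(name): a dict with "fx", "fy", "cx", "cy" (pixels), "pose" (4x4, takes a point from camera to world coordinates). Camera axes: x right, y up, looking along -z (the intrinsics and any distortion apply to the point x, -y, -z); pixel columns grow to the right and rows downward; lengths in m; the calibration is good to about 2 mm. A picture is of the moment at which its call begins. camera_params takes no time and is no camera call.
A pose or a line that the arm cannot do raises ctrl.MotionError and nothing moves.
- ctrl.sign_off(): hands the job in; it is judged then, once.
Readings, each from a call of its own:
- ctrl.current_t(): time.
- ctrl.current_q(): joint angles.
- ctrl.current_dq(): joint speeds.
- ctrl.current_effort(): joint torques, N m.
- ctrl.current_tool_pos(): TCP position.
- ctrl.current_eef_rot(): TCP orientation.
- ctrl.current_contact_force(): force on the tool from outside, world axes, zero at the start.
- ctrl.current_wrist_torque(): the same for the moment, N m.
- ctrl.current_grip_width(): opening from 0.0 (shut) to 1.0 (fully open).
- ctrl.current_grasp_force(): force on a finger pad.
Only numpy, scipy, OpenCV 4.12 (cv2) and the standard library are available. Lean on these libraries where they do the work, as an engineer would, in place of code of your own. Each camera call takes 0.05 s, during which the arm holds its last target. There are 200 camera calls.

## Task

Set out the idler set on the black mat for the next fitter: stand the aluminium pulley on the mat midway between the green round housing and the blue block, in line with them, lay the steel bearing flat and centred on top of the pulley, and stand the brass bushing, flange down, in the middle of the green housing's top. Put the red clamp block on the mat directly behind the blue block (on the side towards the mat's yellow stripe), centred on it, with its long side parallel to the stripe and a gap of about 40 mm between the two. Leave the nut, the grease tin and the wrench where they lie.

Things in the scene. Friction and masses are not known exactly. Their poses are not given: they have to be found in the camera images.
- mat: Black rubber mat, fixed to the bench, 220 (x) by 310 (y) by 3 mm thick; a yellow stripe 12 mm wide runs along its far (+x) long edge. Origin at the centre of its underside, so the top is at z = 3 mm in its frame; x points to the striped edge, y along the stripe. It lies either on the left or on the right half of the bench.
- housing: Green round bearing housing, solid, 30 mm high in all: a base flange 78 mm in diameter and 9 mm thick with six small bolt heads (4 mm high), and above it a round body 56 mm in diameter with a plain flat top; fixed on the mat, 200 mm from the blue block along the mat's y (which of the two is to the left varies). Origin at the centre of its underside, z up; its axes are parallel to the mat's.
- block: Blue square bearing block, 70 by 70 by 30 mm high, with a dark bore in its top, fixed on the mat. Origin at the centre of its underside, axes parallel to the mat's: x points to the yellow stripe, y along the stripe.
- pulley: Loose aluminium belt pulley lying flat: 60 mm in diameter, 24 mm high, with a dark belt groove 14 mm wide and 8 mm deep around its middle (two rims 5 mm thick); flat top with five dark spots. About 180 g. Starts on a 2 mm thick sheet of brown cardboard with the other loose parts. Origin at the centre of its underside, z up.
- bearing: Loose steel ball bearing lying flat: 48 mm in diameter, 15 mm high, black seal ring and dark bore on top, solid. About 110 g. Starts on the cardboard. Origin at the centre of its underside, z up.
- bushing: Loose brass bushing standing upright on its flange: flange 40 mm in diameter and 5 mm thick at the bottom, body above it 30 mm in diameter, 40 mm high in all. About 160 g. Starts on the cardboard. Origin at the centre of its underside, z up.
- clamp: Loose red clamp block with two screw heads on top: 30 (x) by 60 (y) by 26 mm high, turned at any angle on the cardboard at the start. About 140 g. Origin at the centre of its underside, y along its long side, z up. Either end may face either way.
- nut: Bystander: loose dark steel hex nut, 32 mm across corners, 14 mm high, lying amid the parts on the cardboard. Origin at the centre of its underside.
- tin: Bystander: small round white grease tin with an orange lid, 45 mm in diameter, 28 mm high, standing loose on the mat about 85 mm behind the green housing (towards the stripe). Origin at the centre of its underside.
- wrench: Bystander: loose steel open-ended wrench 150 mm long, lying on the bench between mat and cardboard, pointing away from the robot. Origin at its middle, on its underside.
Not all that is in view belongs to the job. Of the things that look like the housing, the largest one is meant.

How it is judged (in metres and radians):
At the end, for the whole second after the job is handed in: Parts level, released, at rest: pulley midway (within 13 mm along, 15 mm across the line), bearing on it within 10 mm, bushing on housing within 12 mm, clamp on mat behind block, gap 25 to 55 mm, sideways 15 mm, parallel within 0.21 rad; nut, tin, wrench moved under 25 mm (angle between each of pulley, bearing, bushing, clamp's own z axis and vertical below 0.1 rad and x of pulley in the frame of block between -0.015 and 0.015 m and horizontal distance between pulley and block below 0.113 m and horizontal distance between pulley and housing below 0.113 m and z of pulley in the frame of mat between 0 and 0.007 m and horizontal distance between bearing and pulley below 0.01 m and z of bearing in the frame of pulley between 0.021 and 0.028 m and horizontal distance between bushing and housing below 0.012 m and z of bushing in the frame of housing between 0.027 and 0.034 m and x of clamp in the frame of block between 0.075 and 0.105 m and y of clamp in the frame of block between -0.015 and 0.015 m and z of clamp in the frame of mat between 0 and 0.007 m and angle between the y axis of clamp and the y axis of block, either way round below 0.21 rad and distance of each of nut, tin, wrench from where it was at the start of the episode below 0.025 m and linear speed of each of pulley, bearing, bushing, clamp below 0.02 m/s and angular speed of each of pulley, bearing, bushing, clamp below 0.2 rad/s); the robot touches nothing.
It fails at once if the nut is pushed more than 25 mm from its place (distance of nut from where it was at the start of the episode above 0.025 m).
It fails at once if the grease tin is pushed more than 25 mm from its place (distance of tin from where it was at the start of the episode above 0.025 m).
It fails at once if the wrench is pushed more than 25 mm from its place (distance of wrench from where it was at the start of the episode above 0.025 m).
It also fails if it takes over 115 s, if anything falls off the work surface, if the arm or the gripper's body presses on something with over 40 N, if the wrist force passes 120 N, or if a joint passes its speed limit or range.

## Working session

There is one attempt and no reset: what is moved stays moved. The work goes in short steps, each a Python script; the robot and the scene stay as the last script left them, time stands still between calls to the robot, and variables do not carry over. Pictures are saved under pics/ and viewed, at most 14 in all, crops included, and the job is handed in when it is done.

```bash
mkdir -p pics
python3 - <<'E'
from bench import ctrl
import cv2
for n in("scene","top"):
    cv2.imwrite(f"pics/{n}0.png",ctrl.read_camera(n)); p=ctrl.camera_params(n); print(n,p)
E
```

```text
scene {'fx': 377.6416075947922, 'fy': 377.6416075947922, 'cx': 245.1381294764509, 'cy': 188.67373394161882, 'pose': array([[ 0.77292039, -0.50074949,  0.38967169,  0.82481722],
       [ 0.63445963,  0.60276515, -0.48387514, -0.47803123],
       [ 0.00741972,  0.62122791,  0.78359481,  0.78609308],
       [ 0.        ,  0.        ,  0.        ,  1.        ]])}
top {'fx': 378.91902779895054, 'fy': 378.91902779895054, 'cx': 266.694249915099, 'cy': 190.49458623712027, 'pose': array([[ 0.00558114,  0.98146079, -0.19158176,  0.26435756],
       [-0.99984417,  0.00226836, -0.01750669, -0.02404195],
       [-0.01674755,  0.19164961,  0.98132051,  1.03972403],
       [ 0.        ,  0.        ,  0.        ,  1.        ]])}
```

View pics/scene0.png

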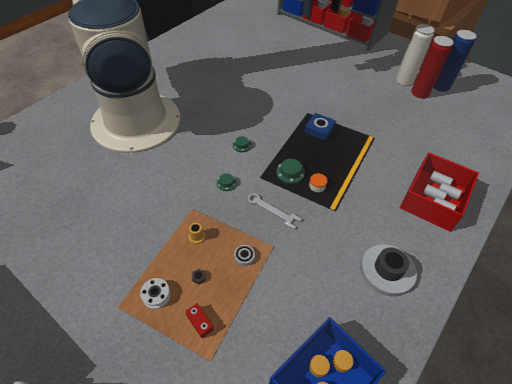

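View pics/top0.png

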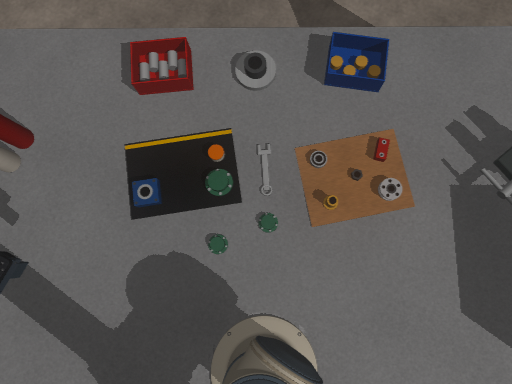

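```bash
cat > h.py <<'E'
import numpy as np,cv2
from bench import ctrl
def ray(n,u,v,z):
    p=ctrl.camera_params(n);T=p["pose"]
    d=T[:3,:3]@np.array([(u-p["cx"])/p["fx"],-(v-p["cy"])/p["fy"],-1]);o=T[:3,3]
    return o+d*(z-o[2])/d[2]
def proj(n,P):
    p=ctrl.camera_params(n);T=p["pose"];c=T[:3,:3].T@(np.asarray(P)-T[:3,3])
    return np.array([p["cx"]+p["fx"]*c[0]/-c[2],p["cy"]-p["fy"]*c[1]/-c[2]])
def crop(n,img,x,y,w,h,k,out):
    cv2.imwrite(out,cv2.resize(img[y:y+h,x:x+w],None,fx=k,fy=k,interpolation=cv2.INTER_CUBIC))
E
python3 - <<'E'
from h import *
i=cv2.imread("pics/top0.png")
crop("top",i,290,120,130,110,6,"pics/c1.png")
crop("top",i,118,120,130,100,6,"pics/c2.png")
E
```

```text
(no output)
```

View pics/c1.png

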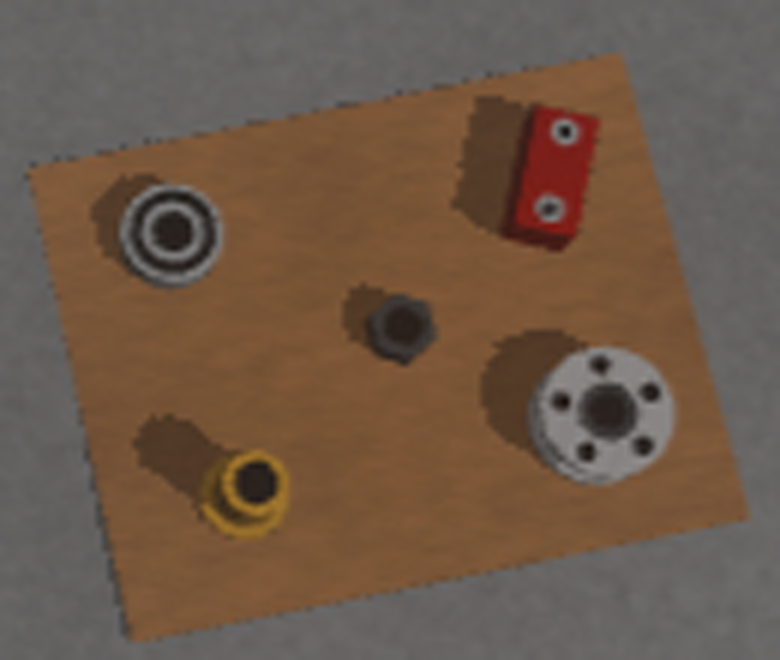

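View pics/c2.png

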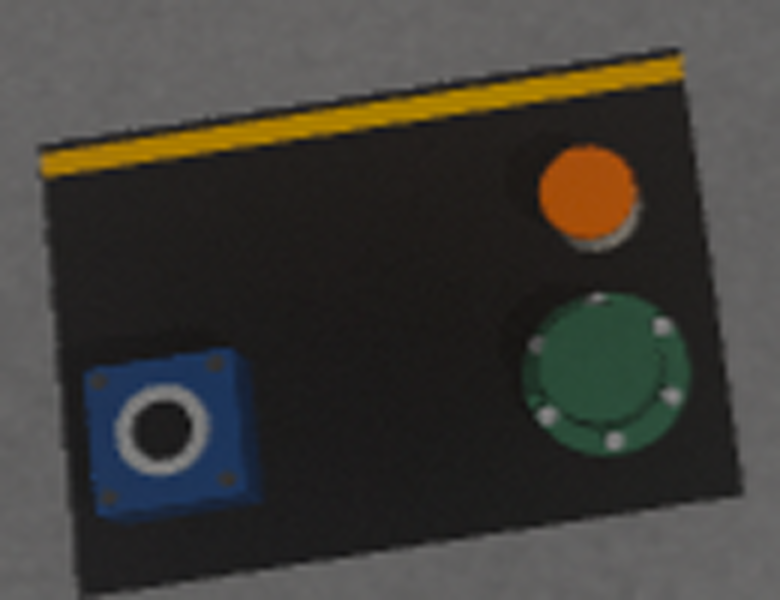

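The top view shows everything: bearing (319,158), clamp (383,148), pulley (391,188), bushing (332,200) and nut (357,174) on the cardboard; block (145,191), housing (218,181) and tin (216,152) on the mat, with the stripe on its far edge and the wrench between mat and cardboard. Measuring from both cameras.

```bash
cat > meas.py <<'E'
from h import *
def blob(n,img,seed,r,f,k=8):
    # centroid of mask f inside radius r (px) of seed, on an upscaled image
    u,v=[int(round(a)) for a in seed];m=r+3
    c=cv2.resize(img[v-m:v+m+1,u-m:u+m+1],None,fx=k,fy=k,interpolation=cv2.INTER_CUBIC)
    hsv=cv2.cvtColor(c,cv2.COLOR_BGR2HSV).astype(int)
    M=f(hsv[...,0],hsv[...,1],hsv[...,2])
    yy,xx=np.mgrid[:c.shape[0],:c.shape[1]];M&=np.hypot(xx-(m+.5)*k,yy-(m+.5)*k)<r*k
    y,x=np.nonzero(M)
    return np.array([(x.mean()+.5)/k-.5+u-m,(y.mean()+.5)/k-.5+v-m]),len(x)/k/k
dark=lambda h,s,v:v<65
bright=lambda h,s,v:(s<60)&(v>105)
orange=lambda h,s,v:(h<16)&(s>170)&(v>120)
red=lambda h,s,v:((h<8)|(h>172))&(s>140)&(v>110)
E
python3 - <<'E'
from meas import *
top=cv2.imread("pics/top0.png");sc=cv2.imread("pics/scene0.png")
L=[("bearing",(318.8,158.3),5,dark,.017),("pulley",(391.2,188.3),5,dark,.026),("bushing",(332.7,200.3),5,dark,.042),("nut",(357,174.3),4,dark,.016),
("screw1",(384,141.8),4,bright,.028),("screw2",(381,154.6),4,bright,.028),("block",(144.8,191.3),6,dark,.033),("tin",(215.8,152),10,orange,.031)]
for n,s,r,f,z in L:
    p,a=blob("top",top,s,r,f);P=ray("top",*p,z);q=proj("scene",P)
    try: p2,a2=blob("scene",sc,q,r,f);P2=ray("scene",*p2,z)
    except Exception as e: P2=P*np.nan;a2=0
    print(n,p.round(1),round(a,1),P.round(4),"scene",q.round(1),P2.round(4),round(a2,1))
# stripe direction, bolts, wrench
hsv=cv2.cvtColor(top,cv2.COLOR_BGR2HSV)
m=cv2.inRange(hsv,(20,150,100),(32,255,255));m[:,:118]=0;m[:,248:]=0;m[160:]=0
y,x=np.nonzero(m);W=np.array([ray("top",a,b,.003) for a,b in zip(x,y)])[:,:2]
c=W.mean(0);d=np.linalg.svd(W-c,full_matrices=False)[2][0];print("stripe",c,np.degrees(np.arctan2(d[1],d[0])),np.ptp((W-c)@d))
B=[(597,298),(663,325),(672,396),(614,441),(547,415),(536,344)]
Q=[]
for b in B:
    s=((b[0]+.5)/6-.5+118,(b[1]+.5)/6-.5+120);p,a=blob("top",top,s,2,lambda h,s,v:(s<90)&(v>100));Q.append(ray("top",*p,.016)[:2])
Q=np.array(Q);print("bolts",Q.round(4).tolist(),Q.mean(0),np.hypot(*(Q-Q.mean(0)).T))
# green contour of whole flange
m=cv2.inRange(hsv,(65,60,40),(95,255,255));n,l,st,ce=cv2.connectedComponentsWithStats(m)
for i in range(1,n):
    if st[i,4]>60: print("green",st[i],ce[i].round(1),ray("top",*ce[i],.012).round(4))
mt=cv2.inRange(hsv,(100,120,40),(125,255,255))[170:215,125:170];yy,xx=np.nonzero(mt);print("blueblk",xx.min()+125,xx.max()+125,yy.min()+170,yy.max()+170)
crop("",top,245,120,60,80,7,"pics/w.png")
E
```

```text
bearing [318.6 158. ] 34.0 [ 0.5568 -0.1503  0.017 ] scene [243.  252.4] [ 0.5593 -0.1504  0.017 ] 44.0
pulley [391.1 188.1] 54.9 [ 0.4697 -0.3436  0.026 ] scene [153.1 289.5] [ 0.471  -0.3434  0.026 ] 61.6
bushing [332.3 200. ] 33.6 [ 0.4339 -0.181   0.042 ] scene [193.9 226.2] [ 0.4378 -0.1821  0.042 ] 38.6
nut [357.1 174.1] 50.0 [ 0.5111 -0.2555  0.016 ] scene [196.7 273.5] [ 0.5118 -0.2545  0.016 ] 45.4
screw1 [383.6 141.5] 7.2 [ 0.6012 -0.3299  0.028 ] scene [202.8 324. ] [ 0.6043 -0.3308  0.028 ] 19.5
screw2 [381.4 154.2] 6.2 [ 0.5645 -0.3218  0.028 ] scene [192.4 309.3] [ 0.5669 -0.3221  0.028 ] 15.7
block [144.6 191.2] 74.1 [0.4582 0.3263 0.033 ] scene [319.6 121.2] [0.4628 0.3242 0.033 ] 39.3
tin [215.5 151.6] 184.0 [0.5708 0.1367 0.031 ] scene [317.  177.7] [0.5768 0.1331 0.031 ] 181.2
stripe [0.61701245 0.25103826] -80.87547061965687 0.30815467910736866
bolts [[0.5247, 0.1326], [0.5109, 0.1025], [0.4779, 0.0966], [0.4568, 0.1227], [0.4687, 0.1542], [nan, nan]] [nan nan] [nan nan nan nan nan nan]
green [205 169  28  27 543] [218.7 182. ] [0.4888 0.1279 0.012 ]
green [259 213  19  19 251] [267.9 222.2] [ 0.3771 -0.0093  0.012 ]
green [208 234  20  20 262] [217.6 243.8] [0.3182 0.1258 0.012 ]
blueblk 132 161 178 206meas.py:10: RuntimeWarning: Mean of empty slice.
  return np.array([(x.mean()+.5)/k-.5+u-m,(y.mean()+.5)/k-.5+v-m]),len(x)/k/k
  ret = ret.dtype.type(ret / rcount)
```

```bash
cat > arm.py <<'E'
from h import *
def R(deg):
    c,s=np.cos(np.radians(deg)),np.sin(np.radians(deg))
    return np.array([[-s,c,0],[c,s,0],[0,0,-1.]])
def hover(xy,z,deg):
    best=None
    for a in (deg,deg+180):
        q=ctrl.ik([*xy,z],R(a))
        if q is not None and (best is None or abs(q[5])<best[0]): best=(abs(q[5]),a)
    ctrl.goto([*xy,z],R(best[1]))
def pick(xy,z,deg):
    ctrl.command_gripper(1.0); hover(xy,.13,deg)
    hit=ctrl.move_l([*xy,z],.15,contact_N=12)
    print("pick z",ctrl.current_tool_pos().round(4) ,hit)
    ctrl.command_gripper(0.0)
    print("width mm",round(ctrl.current_grip_width()*91,1),"F",ctrl.current_grasp_force())
    ctrl.move_l([*xy,.15],.2)
    print("width mm",round(ctrl.current_grip_width()*91,1),"t",ctrl.current_t())
def place(xy,z,deg,op):
    hover(xy,.15,deg)
    ctrl.move_l([*xy,z+.015],.2)
    hit=ctrl.move_l([*xy,z-.003],.03,contact_N=5)
    print("place",ctrl.current_tool_pos().round(4),"want z",z,hit)
    ctrl.command_gripper(op)
    ctrl.move_l([*xy,.15],.15); print("t",ctrl.current_t())
YAW=9.1
MX=np.array([np.cos(np.radians(YAW)),np.sin(np.radians(YAW))])
BLK=np.array([.4605,.3253]);HSG=np.array([.4922,.1275]);MID=(BLK+HSG)/2
CL=BLK+.09*MX
E
python3 - <<'E'
from arm import *
pick((.4703,-.3435),.006,YAW)
place(MID,.007,YAW,.85)
hover((.45,-.1),.2,YAW)
cv2.imwrite("pics/top1.png",ctrl.read_camera("top"))
crop("",cv2.imread("pics/top1.png"),118,120,320,110,2.4,"pics/c3.png")
E
```

```text
pick z [ 0.4707 -0.3438  0.0067] False
width mm 58.6 F 30.00086098909378
width mm 58.7 t 6.0083
place [0.4763 0.2264 0.0067] want z 0.007 True
t 10.95
```

View pics/c3.png

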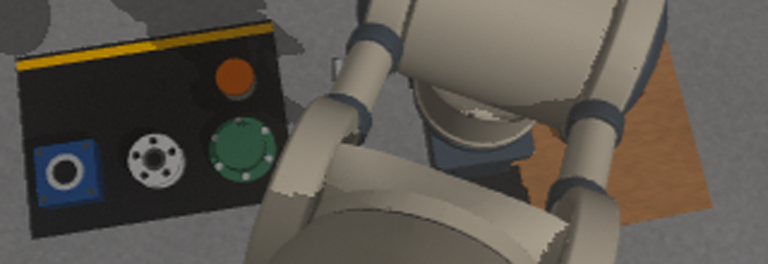

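The pulley stands upright on the mat at about (182,186) px, between block and housing. I'll measure it and use that for the bearing.

Run:
```python
from arm import *; from meas import *
top=cv2.imread("pics/top1.png")
p,a=blob("top",top,(182.2,186.2),4,dark);P=ray("top",*p,.027)[:2];print("pulley top-cam",P.round(4),a,"mid top-cam",(np.array([.4582,.3263])+[.4903,.128])/2, "cmd",MID)
pick((.558,-.1503),.006,YAW)
place(MID,.030,YAW,.75)
pick((.436,-.1815),.014,YAW+90)
place(HSG,.045,YAW+90,.6)
d=np.degrees(np.arctan2(-.0083,.037))
pick((.5842,-.3261),.010,d+90)
place(CL,.011,YAW,.55)
hover((.45,-.15),.25,YAW)
for n in("top","scene"): cv2.imwrite(f"pics/{n}2.png",ctrl.read_camera(n))
crop("",cv2.imread("pics/top2.png"),118,120,130,100,5,"pics/c4.png")
```

```text
pulley top-cam [0.474  0.2261] 49.65625 mid top-cam [0.47425 0.22715] cmd [0.47635 0.2264 ]
pick z [ 0.5585 -0.1504  0.007 ] False
width mm 47.0 F 30.000320971012115
width mm 47.1 t 15.8833
place [0.4766 0.2265 0.0304] want z 0.03 True
t 19.9667
pick z [ 0.4364 -0.1815  0.0145] False
width mm 29.3 F 29.999995529651642
width mm 29.1 t 24.75
place [0.4923 0.1275 0.0446] want z 0.045 True
t 28.4917
pick z [ 0.5848 -0.3263  0.0109] False
width mm 29.6 F 29.982090890407562
width mm 29.7 t 33.6583
place [0.5493 0.3396 0.0105] want z 0.011 True
t 38.9167
```

View pics/c4.png

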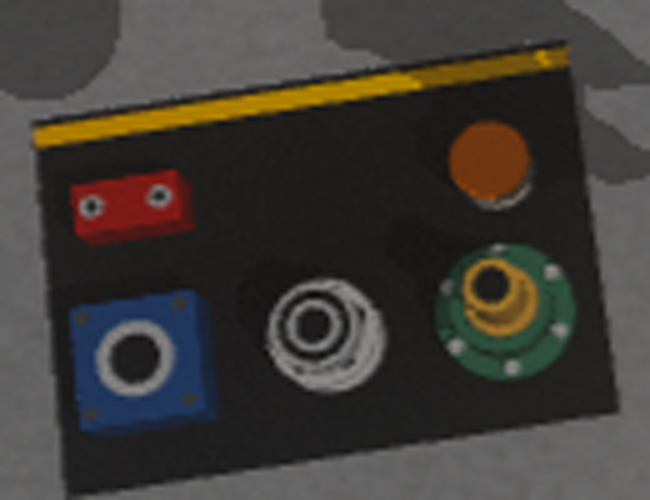

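View pics/scene2.png

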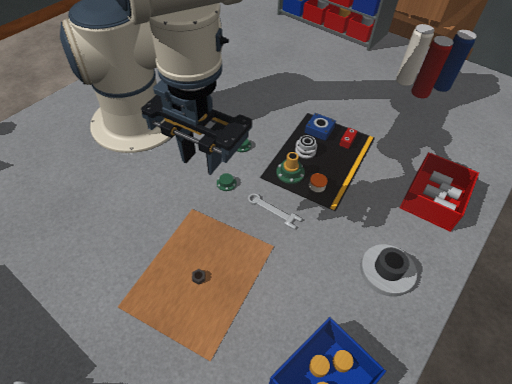

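All four parts stand in place: bearing (181,185), bushing (216,177), clamp (143,160), with the nut, tin and wrench in place. Checking the offsets numerically.

Run:
```python
from arm import *; from meas import *
im={n:cv2.imread(f"pics/{n}2.png") for n in("top","scene")}
ref={"top":(np.array([.4582,.3263]),np.array([.4903,.128])),"scene":(np.array([.4628,.3242]),None)}
MY=np.array([-MX[1],MX[0]])
for nm,s,z,r,f in [("bearing",(180.7,184.9),.042,4,dark),("bushing",(216.3,176.7),.073,4,dark),("s1",(136.1,161.1),.029,4,bright),("s2",(149.7,159.1),.029,4,bright)]:
    s0=ray("top",*s,z)
    for n in im:
        p,a=blob(n,im[n],s if n=="top" else proj(n,s0),r,f);P=ray(n,*p,z)[:2];D=P-ref[n][0]
        print(nm,n,P.round(4),"rel block mm",(1e3*D@MX).round(1),(1e3*D@MY).round(1),round(a,1))
for nm,s,z,r,f in [("nut",(196.7,273.5),.016,4,dark),("tin",(317,177.7),.031,10,orange)]:
    p,a=blob("scene",im["scene"],s,r,f);print(nm,ray("scene",*p,z).round(4))
```

```text
bearing top [0.4746 0.2272] rel block mm 0.5 -100.4 35.4
bearing scene [0.478  0.2262] rel block mm -0.5 -99.2 21.1
bushing top [0.4901 0.1271] rel block mm 0.0 -201.8 35.5
bushing scene [0.4942 0.125 ] rel block mm -0.5 -201.6 23.8
s1 top [0.5443 0.3587] rel block mm 90.1 18.3 6.1
s1 scene [0.5429 0.3647] rel block mm 85.5 27.4 19.8
s2 top [0.5505 0.3196] rel block mm 90.1 -21.2 5.8
s2 scene [0.5549 0.318 ] rel block mm 89.9 -20.7 6.9
nut [ 0.513 -0.256  0.016]
tin [0.5771 0.134  0.031 ]
```

All within 2 mm or so; handing in.

```bash
python3 -c "
from bench import ctrl
print(ctrl.sign_off(),ctrl.current_t())"
```

```text
the job is handed in; nothing more can be done
the job is handed in; nothing more can be done
```

The idler set is laid out and handed in: camera checks put the pulley, bearing, bushing and clamp within about 2 mm of target and the nut and tin unmoved; the wrench I judged only by eye as still in place.

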